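Put the wax-sealing kit away in its holders

TASK

Put the four things of the wax-sealing kit away in the wooden holders made for them: the seal stamp upright in the small deep round cup, the candle upright in the wide shallow round dish, and the bar of sealing wax and the matchbox each lying flat on the tray with the green outline of its own size, centred on the outline and in line with it, either way round. Leave the dropper bottle and the ramekin of crackers standing where they are.

Things in the scene. Friction and masses are not known exactly. Their poses are not given: they have to be found in the camera images.
- seal_stamp: Seal stamp standing upright, round, 26 mm across at its widest and 77 mm tall: a short brass foot 23 mm across and 18 mm high, above it a turned dark wooden handle, waisted above the foot and widest near the top. Origin at the centre of its underside, z up. About 80 g. Take it by the handle, well above the foot.
- votive_candle: Cream candle in a clear glass, round, 62 mm across at the rim (52 mm at the foot) and 55 mm tall, standing upright. Origin at the centre of its underside, z up. About 120 g.
- sealing_wax: Plain red bar of sealing wax lying flat, 12 mm (own x) by 75 mm (own y) by 12 mm high. Origin at the centre of its underside, z up. About 20 g.
- matchbox: Red matchbox with black sides lying flat, 36 mm (own x) by 55 mm (own y) by 14 mm high. Origin at the centre of its underside, z up. About 25 g.
- stamp_cup: Holder of the seal stamp: small round cup of pale wood, fixed to the worktop, 60 mm across outside and 26 mm high, with an open round well 46 mm across whose floor is 6 mm above the worktop, a small round green felt spot 26 mm across in the middle of the floor. Origin: centre of its underside.
- candle_dish: Holder of the candle: wide shallow round dish of pale wood, fixed to the worktop, 92 mm across outside and 14 mm high, 80 mm across inside, its floor 6 mm above the worktop, a round green felt spot 62 mm across in the middle. Origin: centre of its underside.
- wax_tray: Holder of the sealing wax: narrow pale wooden tray, fixed to the worktop, 34 mm (own x) by 105 mm (own y), its floor 6 mm above the worktop, with a narrow green felt outline 12 x 75 mm in the middle (long side along own y). At each y end a lip 6 mm thick, top 14 mm above the worktop, lips 93 mm apart inside; the long sides are open. Origin: centre of its underside.
- match_tray: Holder of the matchbox: short broad pale wooden tray, fixed to the worktop, 56 mm (own x) by 85 mm (own y), its floor 6 mm above the worktop, with a green felt outline 36 x 55 mm in the middle (long side along own y). At each y end a lip 6 mm thick, top 14 mm above the worktop, lips 73 mm apart inside; the long sides are open. Origin: centre of its underside.
- dropper_bottle: Bystander, to be left alone: small dropper bottle with a black rubber top, 31 mm across and 102 mm tall, standing loose. Origin at the centre of its underside.
- cracker_ramekin: Bystander, to be left alone: white ramekin of crackers, 69 mm across and 39 mm tall, standing loose. Origin at the centre of its underside.
There are look-alikes about, which are no part of the job. Leave any purple, red or white look-alike of the seal_stamp alone.

How it is judged:
By the outcome, as a careful person would: the job done as asked, in the order asked, and still so for the second after the job is handed in, with the robot touching nothing.
It also fails if it takes over 109 s, if anything falls off the work surface, if the arm or the gripper's body presses on something with over 40 N, if the wrist force passes 120 N, or if a joint passes its speed limit or range.

ROBOT

A 6-joint arm with a two-finger parallel gripper is mounted at the origin on a cart in front of the work surface, level with it; the furniture and walls round the work are solid. World frame = base frame: x ahead of the robot, y to its left, z up, the work surface at z = 0. Lengths are in m, angles in rad, forces in N, time in s.
With the tool pointing down it reaches from about 0.375 to 0.9 m from the base axis. Payload 3.1 kg.
Tool frame: the origin (TCP) lies at the very end of the fingers, on their centre line; the grasp point (between the pads) lies 19 mm behind it (manip.pinch_z is the distance from the TCP to the grasp point, in m); z points along the fingers, y is the line along which they close (so a half turn about z gives the same grasp; the last joint's range is limited). The gripper opens to 87 mm and grips with 3 to 60 N. Pads are 19 mm wide; open, the fingers measure 117 mm over their backs; the gripper's body (75 mm by 190 mm) begins 51 mm behind the grasp point.
Start: joints at [-1.399, 0.527, 1.433, -0, 1.181, -0.178], TCP at [0.214, -0.587, 0.223] pointing down, gripper open.
Joint ranges: [-3.08, 3.08], [-0.75, 2.2], [0.22, 2.44], [-1.43, 4.57], [0, 2.65], [-2.85, 2.85]. Speed limits (rad/s): [2.79, 2.79, 3.14, 3.14, 3.14, 3.14].

INTERFACE

Orientations are given as a unit quaternion [x, y, z, w].
In Python, from workcell import manip gives the robot as it stands. The module is installed in compiled form; this text tells all that it offers.
- The arm moves only by the tool carry_out, never from a script. Its argument "commands" is a list that holds one entry, the list of rows, each a list of 6 numbers: the shift along the tool's x, y, z in m, then the turn, a rotation vector about the tool's x, y, z in rad. A call has 1 to 8 rows; each row shifts and turns the commanded pose from where the row before left it, along the tool's axes as they then stand; what a row does not reach is not made up. A row lasts 1/8 s, in which the tool goes at most 62.5 mm and 10.7 degrees, less where a joint would pass 70% of its speed; a pose out of reach is approached as far as the arm can. A call is refused whole if a number of a shift passes 0.0625 or a number of a turn 0.188, either way. A call with a gripper value outside its range is refused whole. "jaw" is the finger opening in m, from 0 to 0.087, set as the call begins (left out, the last holds). The fingers move at their own pace and stop on an object; the grip force is fixed at half the most. Time passes only in rows, so rows that do not move let the fingers close. It gives the time, the measured TCP pose, the force, the opening and the grip force at its end, in the units of the state.
- manip.state(): the state, without advancing time (a new reading comes with each control period).
- manip.capture(name): name is "scene" or "top"; returns a dict with "image" (420x560x3 uint8, red, green, blue), "fx", "fy", "cx", "cy" (pixels), "pose" (4x4, takes a point from camera to world coordinates). Camera axes: x right, y up, looking along -z (the intrinsics and any distortion apply to the point x, -y, -z); pixel columns grow to the right and rows downward; lengths in m; the calibration is good to about 2 mm. A picture is of the moment at which its call begins. There is no depth.
- manip.sign_off(): hands the job in; it is judged then, once.
The state is a dict: "t": time; "qpos": joint angles; "joint_velocities": joint speeds; "effort": joint torques, N m; "position": TCP position; "tool_rot": TCP orientation; "wrist_force": force on the tool from outside, world axes, zero at the start; "torque": the same for the moment, N m; "grip_width": opening from 0.0 (shut) to 1.0 (fully open); "gripper_force": force on a finger pad.
Only numpy, scipy, OpenCV 4.12 (cv2) and the standard library are available. Lean on these libraries where they do the work, as an engineer would, in place of code of your own. Each camera call takes 0.05 s, during which the arm holds its last target. There are 200 camera calls.

## Working session

There is one attempt and no reset: what is moved stays moved. The work goes in short steps, Python scripts to look and compute and a tool call to move; the robot and the scene stay as the last step left them, time stands still between calls to the robot, and variables do not carry over. Pictures are saved under pics/ and viewed, at most 14 in all, crops included, and the job is handed in when it is done.

Besides the shell and the picture viewer there is one more tool, called after "Emit:" as a command line: name --argument value ..., lists and objects as JSON in quotes. carry_out: Moves the arm, as the interface text tells. Its arguments: {"type":"object","properties":{"commands":{"type":"array"},"jaw":{"type":"number"}},"required":["commands"]}

```bash
mkdir -p pics
python3 - <<'E'
from workcell import manip
import cv2,numpy as np
np.set_printoptions(precision=4,suppress=True)
for n in("scene","top"):
    c=manip.capture(n); cv2.imwrite(f"pics/{n}0.png",cv2.cvtColor(c["image"],cv2.COLOR_RGB2BGR))
    print(n,{k:v for k,v in c.items() if k!="image"})
print(manip.state(),manip.pinch_z)
E
```

```text
scene {'fx': 413.59263902033285, 'fy': 413.59263902033285, 'cx': 282.1195583526065, 'cy': 212.2937813436808, 'pose': array([[-0.5938,  0.5328, -0.603 , -0.0542],
       [-0.8046, -0.3931,  0.445 ,  0.421 ],
       [ 0.0001,  0.7494,  0.6621,  0.6809],
       [ 0.    ,  0.    ,  0.    ,  1.    ]])}
top {'fx': 380.3202611862732, 'fy': 380.3202611862732, 'cx': 284.47925892995437, 'cy': 213.16835901902695, 'pose': array([[-0.006 ,  0.9856, -0.1689,  0.3624],
       [-1.    , -0.0062, -0.001 ,  0.0106],
       [-0.0021,  0.1688,  0.9856,  1.0781],
       [ 0.    ,  0.    ,  0.    ,  1.    ]])}
{'t': 0.1, 'qpos': array([-1.3995,  0.5284,  1.4338, -0.    ,  1.1814, -0.1785]), 'joint_velocities': array([-0.0006, -0.0023, -0.0041,  0.001 ,  0.0007, -0.0011]), 'effort': array([ -0.0005, -44.0986, -17.7151,   0.0635,   0.0534,  -0.    ]), 'position': array([ 0.2141, -0.5865,  0.2217]), 'tool_rot': array([ 0.9847,  0.174 , -0.    , -0.001 ]), 'wrist_force': array([ 0.7543,  0.2524, -0.068 ]), 'torque': array([ 0.0082,  0.0091, -0.0521]), 'gripper_force': 0.0, 'grip_width': 0.9993205954729629} 0.0187
```

View pics/scene0.png

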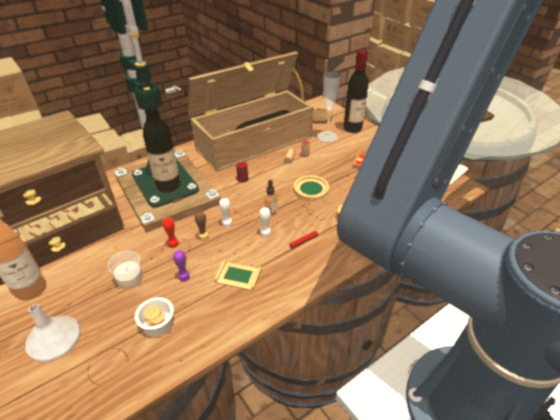

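View pics/top0.png

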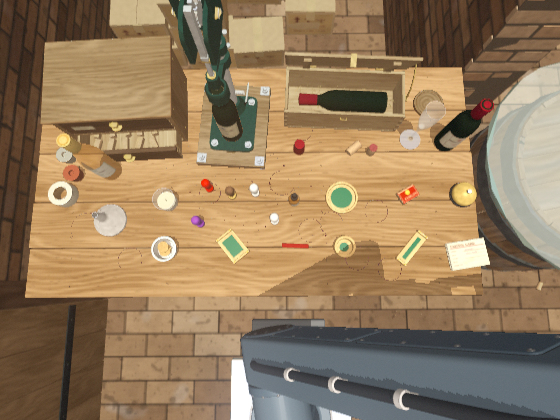

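The scene view shows the target stamp (dark wood, brass foot) at (201,224), with red (171,232), white (225,211), white (264,220) and purple (181,264) look-alikes. The candle is at (126,267), the wax at (304,239), the match tray at (238,275) and the dish at (311,188); the arm hides the rest.

In the top view: stamp (230,192), candle (165,198), wax (295,245), matchbox (408,194), dish (342,197), cup (344,245), wax tray (411,248), match tray (233,246), ramekin (163,248), bottle (293,200).

```bash
cat > h.py <<'E'
import cv2,numpy as np
from workcell import manip
np.set_printoptions(precision=4,suppress=True)
def ray(c,u,v):
    P=c["pose"]; d=P[:3,:3]@np.array([(u-c["cx"])/c["fx"],-(v-c["cy"])/c["fy"],-1.])
    return P[:3,3],d/np.linalg.norm(d)
def onz(c,u,v,z):
    o,d=ray(c,u,v); return (o+d*(z-o[2])/d[2])[:2]
def tri(a,pa,b,pb):
    o,d=ray(a,*pa);p,e=ray(b,*pb)
    s=np.linalg.lstsq(np.c_[d,-e],p-o,rcond=None)[0]
    x,y=o+s[0]*d,p+s[1]*e; return (x+y)/2,np.linalg.norm(x-y)
def blobs(c,roi,lo,hi,mn=6):
    x0,y0,x1,y1=roi; h=cv2.cvtColor(c["image"],cv2.COLOR_RGB2HSV)[y0:y1,x0:x1]
    m=cv2.inRange(h,np.array(lo),np.array(hi)) if lo[0]<=hi[0] else cv2.inRange(h,np.array(lo),np.array((180,)+tuple(hi[1:])))|cv2.inRange(h,np.array((0,)+tuple(lo[1:])),np.array(hi))
    n,l,s,ce=cv2.connectedComponentsWithStats(m)
    out=[]
    for i in range(1,n):
        if s[i,4]>=mn:
            ys,xs=np.nonzero(l==i); out.append((s[i,4],ce[i]+[x0,y0],np.c_[xs+x0,ys+y0].astype(np.float32)))
    return sorted(out,key=lambda t:-t[0])
def fit(c,pts,z):
    """world-plane centroid and long-axis angle (deg), extents"""
    w=np.array([onz(c,u,v,z) for u,v in pts]); m=w.mean(0)
    r=cv2.minAreaRect((w*1000).astype(np.float32)); ev,V=np.linalg.eigh(np.cov((w-m).T)); a=np.degrees(np.arctan2(V[1,1],V[0,1]))
    return m,a%180,r
E
python3 - <<'E'
from h import *
t=manip.capture("top");s=manip.capture("scene")
G=((45,60,20),(95,255,255))
for n,c,roi in(("T",t,(150,170,460,280)),("S",s,(80,140,380,300))):
    for k,(lo,hi) in dict(green=G,red=((172,150,60),(8,255,255))).items():
        for a,ce,p in blobs(c,roi,lo,hi): print(n,k,a,ce,*fit(c,p,.006 if k=="green" else .012))
a=cv2.resize(t["image"][165:275,150:450],(800,293),interpolation=cv2.INTER_CUBIC)
b=cv2.resize(s["image"][175:290,100:400],(800,307),interpolation=cv2.INTER_CUBIC)
cv2.imwrite("pics/crop1.png",cv2.cvtColor(np.vstack([a,b]),cv2.COLOR_RGB2BGR))
E
```

```text
T green 329 [340.9909 197.2128] [ 0.5917 -0.1513] 98.76043953459256 ((590.9030151367188, -151.33798217773438), (57.874107360839844, 55.90283203125), 89.62983703613281)
T green 227 [232.2026 245.7004] [0.4539 0.1597] 38.684191397179916 ((453.8339538574219, 159.7671356201172), (52.137855529785156, 34.044227600097656), 39.00737380981445)
T green 94 [411.1064 247.734 ] [ 0.4451 -0.3441] 138.99936740173322 ((445.3119201660156, -344.20867919921875), (9.855167388916016, 72.19017028808594), 49.043663024902344)
T green 52 [343.5 246.5] [ 0.4497 -0.1539] 134.1415621825292 ((449.7475280761719, -153.9443359375), (19.93129539489746, 19.709426879882812), 89.64753723144531)
T red 128 [407.9062 194.4453] [ 0.5972 -0.3424] 122.7241648885335 ((597.9134521484375, -343.57061767578125), (30.209867477416992, 51.7264518737793), 30.296598434448242)
T red 109 [206.8257 185.0092] [0.6288 0.235 ] 40.64387073472338 ((628.8379516601562, 234.54556274414062), (42.27031707763672, 24.38367462158203), 44.94771194458008)
T red 107 [294.8785 245.3271] [ 0.4534 -0.0169] 87.47529965255593 ((453.15313720703125, -17.123474
[... 1043 characters left out ...]
6972656), 60.571903228759766)
S red 173 [303.3526 238.8497] [ 0.4528 -0.0135] 89.1810564207441 ((452.3182067871094, -14.006145477294922), (77.625732421875, 16.521039962768555), 88.20713806152344)
S red 22 [361.1818 155.7727] [ 0.6178 -0.3589] 165.30261158247094 ((616.7862548828125, -356.07550048828125), (17.396581649780273, 23.712940216064453), 35.050987243652344)
S red 22 [358.1364 162.5   ] [ 0.5985 -0.3279] 71.80951334785115 ((597.656982421875, -328.9916076660156), (21.202735900878906, 14.835704803466797), 53.58024215698242)
S red 14 [305.2143 141.8571] [ 0.7725 -0.2759] 58.75076626740662 ((771.3648681640625, -276.1329345703125), (15.122635841369629, 11.311924934387207), 53.5809440612793)
```

View pics/crop1.png

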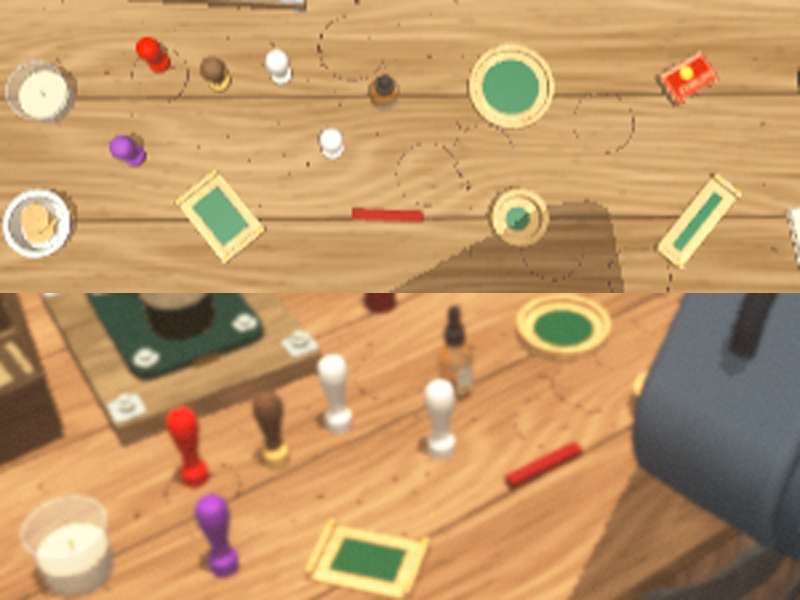

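The crop confirms the dark stamp: head at top px (229.9,190.5) and foot at (232.1,196.1); in the scene view, head (200.5,217) and foot (203,236). The look-alikes stand around it.

Run:
```python
from h import *
t=manip.capture("top");s=manip.capture("scene")
H={"brown":((229.9,190.5),(200.5,217)),"brownfoot":((232.1,196.1),(203.1,236.1)),"red":((206,183.3),(169,222)),"redfoot":((209,188),(172,242)),"white":((253.9,188.3),(224.5,204)),"wfoot":((255.5,193.5),(226.7,221.5)),"purple":((195.8,220.9),(179.3,256.5)),"white2":((274,217.5),(264.3,213)),
"wax":((294.88,245.33),(303.35,238.85)),"matchfelt":((232.2,245.7),(237.77,274.45)),"dishfelt":((341,197.2),(310.8,187.65)),"bottletop":((294,196.5),(270.3,182.5)),"candletop":((165,199.5),(125,258))}
for k,(a,b) in H.items(): print(k,tri(t,a,s,b),onz(t,*a,.065),onz(t,*a,0.01))
# stamp brown/brass centroid by mask, candle cream
for n,c,roi in(("T",t,(215,175,242,205)),("S",s,(190,205,214,248))):
    for k,lo,hi in(("brown",(0,60,20),(20,255,120)),("brass",(18,110,130),(32,255,255))):
        print(n,k,[(a,ce) for a,ce,p in blobs(c,roi,lo,hi)][:3])
for n,c,roi in(("T",t,(150,180,182,215)),("S",s,(105,240,148,292))):
    print(n,"cream",[(a,ce,p.min(0),p.max(0)) for a,ce,p in blobs(c,roi,(10,10,190),(35,90,255))][:2])
# pale wood rims, top
for k,roi in dict(dish=(320,175,365,220),cup=(328,228,360,262),wt=(392,226,432,270),mt=(212,225,255,268),candle=(150,183,182,214)).items():
    print(k,[(a,ce,p.min(0),p.max(0)) for a,ce,p in blobs(t,roi,(18,60,195),(32,150,255))][:2])
```

```text
brown (array([0.6004, 0.1614, 0.0651]), np.float64(0.002558267535574508)) [0.5997 0.1604] [0.6126 0.1685]
brownfoot (array([0.5975, 0.1637, 0.0091]), np.float64(0.0040172376215202995)) [0.584  0.1541] [0.596  0.1619]
red (array([0.6197, 0.2264, 0.0713]), np.float64(0.0032768424557819624)) [0.6203 0.2263] [0.6343 0.238 ]
redfoot (array([0.6211, 0.2302, 0.0107]), np.float64(0.0032837053626603766)) [0.6071 0.2177] [0.6203 0.2289]
white (array([0.6062, 0.0961, 0.0661]), np.float64(0.003249895804039204)) [0.6054 0.0949] [0.6186 0.0994]
wfoot (array([0.604 , 0.0963, 0.013 ]), np.float64(0.004484004013487902)) [0.5909 0.0904] [0.6033 0.0947]
purple (array([0.517 , 0.2519, 0.0679]), np.float64(0.004163377368270253)) [0.5163 0.2508] [0.5247 0.2638]
white2 (array([0.5249, 0.0412, 0.0676]), np.float64(0.0031879495785449713)) [0.5243 0.04  ] [0.533  0.0416]
wax (array([ 0.4544, -0.0161,  0.0088]), np.float64(0.002270106613215364)) [ 0.4488 -0.0155] [ 0.4535 -0.0169]
matchfelt (array([0.4543, 0.1602, 0.0083]), np.float64(0.001970800708872481)) [0.4489 0.1515] [0.4536 0.1591]
dishfelt (array([ 0.5
[... 703 characters left out ...]
9.7881]), array([109., 252.], dtype=float32), array([140., 281.], dtype=float32)), (np.int32(35), array([115.6   , 256.4286]), array([109., 252.], dtype=float32), array([123., 263.], dtype=float32))]
dish [(np.int32(463), array([341.5421, 196.3521]), array([326., 181.], dtype=float32), array([357., 213.], dtype=float32))]
cup [(np.int32(253), array([344.0158, 244.9644]), array([334., 235.], dtype=float32), array([355., 256.], dtype=float32))]
wt [(np.int32(354), array([411.6384, 247.1271]), array([397., 230.], dtype=float32), array([427., 265.], dtype=float32))]
mt [(np.int32(373), array([231.8097, 245.2145]), array([216., 228.], dtype=float32), array([248., 263.], dtype=float32))]
candle []
```

Emit:
carry_out --commands '[[[0.0387, -0.0358, 0, 0, 0, 0], [0.0387, -0.0358, 0, 0, 0, 0], [0.0387, -0.0358, 0, 0, 0, 0], [0.0387, -0.0358, 0, 0, 0, 0], [0.0387, -0.0358, 0, 0, 0, 0], [0.0387, -0.0358, 0, 0, 0, 0], [0.0387, -0.0358, 0, 0, 0, 0], [0.0387, -0.0358, 0, 0, 0, 0]]]' --jaw 0.06

```text
t: 1.3
position: [0.4077, -0.2106, 0.2228]
tool_rot: [0.985, 0.174, 0.0, 0.0]
wrist_force: [0.8, 0.2, 0.2]
grip_width: 0.693
gripper_force: 0.0
```

Emit:
carry_out --commands '[[[0.0387, -0.0358, 0, 0, 0, 0], [0.0387, -0.0358, 0, 0, 0, 0], [0.0387, -0.0358, 0, 0, 0, 0], [0.0387, -0.0358, 0, 0, 0, 0], [0.0387, -0.0358, 0, 0, 0, 0], [0.0387, -0.0358, 0, 0, 0, 0], [0.0387, -0.0358, 0, 0, 0, 0], [0.0387, -0.0358, 0, 0, 0, 0]]]'

```text
t: 2.3
position: [0.6003, 0.1648, 0.2225]
tool_rot: [0.985, 0.174, 0.0, 0.0]
wrist_force: [0.2, -0.4, -0.2]
grip_width: 0.693
gripper_force: 0.0
```

Emit:
carry_out --commands '[[[0, 0, 0, 0, 0, -0.153], [0, 0, 0.01, 0, 0, -0.153], [0, 0, 0.02, 0, 0, -0.153], [0, 0, 0.02, 0, 0, -0.153], [0, 0, 0.02, 0, 0, -0.153], [0, 0, 0.02, 0, 0, -0.153], [0, 0, 0.01, 0, 0, -0.153], [0, 0, 0, 0, 0, -0.153]]]'

```text
t: 3.3
position: [0.5988, 0.1631, 0.1212]
tool_rot: [0.704, 0.71, -0.001, -0.001]
wrist_force: [0.3, 0.4, -0.1]
grip_width: 0.691
gripper_force: 0.0
```

Run:
```python
from h import *
t=manip.capture("top");s=manip.capture("scene");x=manip.state();print({k:x[k] for k in("t","position","tool_rot","qpos")})
print(onz(t,344.0,245.0,.024))
p=x["position"]
for c in(t,s):
    q=np.linalg.inv(c["pose"])@np.r_[p,1]; print(c["cx"]+c["fx"]*q[0]/-q[2],c["cy"]+c["fy"]*q[1]/q[2])
a=cv2.resize(t["image"][130:250,160:310],(500,400),interpolation=cv2.INTER_CUBIC)
b=cv2.resize(s["image"][120:260,140:260],(300,350),interpolation=cv2.INTER_CUBIC);b=np.vstack([b,np.zeros((50,300,3),np.uint8)])
cv2.imwrite("pics/c2.png",cv2.cvtColor(np.hstack([a,b]),cv2.COLOR_RGB2BGR))
```

```text
{'t': 3.4, 'position': array([0.5995, 0.1632, 0.1222]), 'tool_rot': array([ 0.7061,  0.7081, -0.0003, -0.0002]), 'qpos': array([0.0862, 0.6455, 1.5288, 0.    , 0.9679, 0.0834])}
[ 0.4524 -0.1527]
225.63208201316246 185.555903817955
197.0741556724618 197.7634172192942
```

View pics/c2.png

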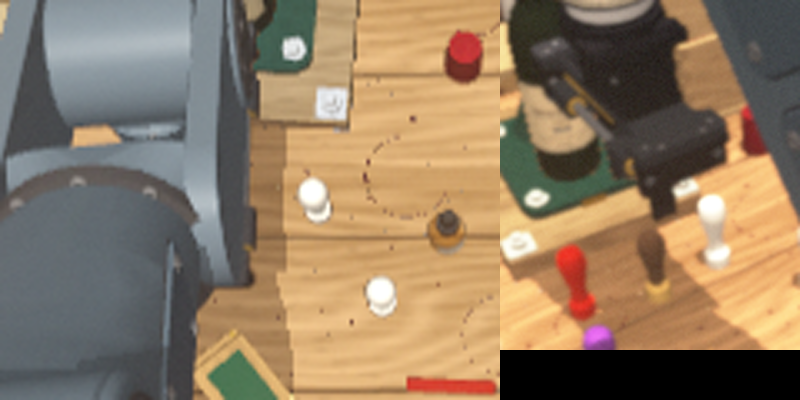

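The gripper hangs above the dark stamp in the scene view (near finger at about px (204,196), stamp head at about (201,217)), consistent with the prediction. Descending.

Emit:
carry_out --commands '[[[0, 0, 0.02, 0, 0, 0], [0, 0, 0.025, 0, 0, 0], [0, 0, 0.025, 0, 0, 0], [0, 0, 0.015, 0, 0, 0], [0, 0, 0, 0, 0, 0]]]'

```text
t: 4.03
position: [0.5989, 0.1631, 0.0366]
tool_rot: [0.706, 0.708, -0.001, -0.001]
wrist_force: [0.1, 0.5, 0.6]
grip_width: 0.69
gripper_force: 0.0
```

Emit:
carry_out --commands '[[[0, 0, 0, 0, 0, 0], [0, 0, 0, 0, 0, 0], [0, 0, 0, 0, 0, 0], [0, 0, 0, 0, 0, 0], [0, 0, 0, 0, 0, 0]]]' --jaw 0.0

```text
t: 4.65
position: [0.6, 0.1632, 0.0379]
tool_rot: [0.706, 0.708, 0.0, 0.0]
wrist_force: [0.7, 0.1, 1.6]
grip_width: 0.27
gripper_force: 29.7
```

Emit:
carry_out --commands '[[[0, 0, -0.02, 0, 0, 0], [0, 0, -0.03, 0, 0, 0], [0, 0, -0.03, 0, 0, 0], [0, 0, -0.03, 0, 0, 0], [0, 0, -0.02, 0, 0, 0]]]'

```text
t: 5.28
position: [0.6001, 0.1633, 0.1705]
tool_rot: [0.706, 0.708, 0.001, 0.001]
wrist_force: [0.4, -0.3, -0.9]
grip_width: 0.268
gripper_force: 29.8
```

Emit:
carry_out --commands '[[[-0.02, -0.01, 0, 0, 0, 0], [-0.045, -0.021, 0, 0, 0, 0], [-0.05, -0.024, 0, 0, 0, 0], [-0.05, -0.024, 0, 0, 0, 0], [-0.05, -0.024, 0, 0, 0, 0], [-0.05, -0.024, 0, 0, 0, 0], [-0.0355, -0.016, 0, 0, 0, 0], [-0.016, -0.006, 0, 0, 0, 0]]]'

```text
t: 6.28
position: [0.451, -0.1555, 0.1686]
tool_rot: [0.707, 0.707, 0.0, 0.001]
wrist_force: [0.3, 0.7, -0.1]
grip_width: 0.267
gripper_force: 29.8
```

Emit:
carry_out --commands '[[[0, 0, 0.02, 0, 0, 0], [0, 0, 0.025, 0, 0, 0], [0, 0, 0.025, 0, 0, 0], [0, 0, 0, 0, 0, 0]]]'

```text
t: 6.78
position: [0.4509, -0.1526, 0.0967]
tool_rot: [0.706, 0.708, -0.0, -0.002]
wrist_force: [-0.1, -0.4, -0.1]
grip_width: 0.266
gripper_force: 29.8
```

Run:
```python
from h import *
t=manip.capture("top");s=manip.capture("scene");x=manip.state();print({k:x[k] for k in("t","position","tool_rot","qpos")})
a=cv2.resize(t["image"][190:290,280:440],(480,300),interpolation=cv2.INTER_CUBIC)
b=cv2.resize(s["image"][140:240,320:420],(300,300),interpolation=cv2.INTER_CUBIC)
cv2.imwrite("pics/c3.png",cv2.cvtColor(np.hstack([a,b]),cv2.COLOR_RGB2BGR))
```

```text
{'t': 6.875, 'position': array([ 0.4521, -0.1535,  0.0982]), 'tool_rot': array([0.7058, 0.7084, 0.0002, 0.0003]), 'qpos': array([-0.5621,  0.5408,  1.9104,  0.0002,  0.6898, -0.5659])}
```

View pics/c3.png

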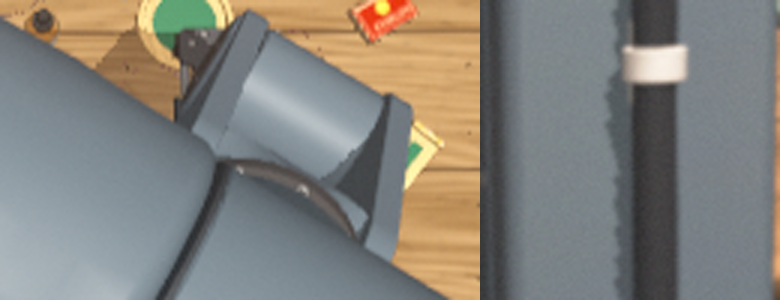

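The arm hides the cup in both views (top and scene); I'll go by the numbers, since the cup has ±11 mm of play.

Emit:
carry_out --commands '[[[0, 0, 0.02, 0, 0, 0], [0, 0, 0.015, 0, 0, 0], [0, 0, 0.01, 0, 0, 0], [0, 0, 0.005, 0, 0, 0], [0, 0, 0, 0, 0, 0]]]'

```text
t: 7.5
position: [0.4518, -0.1538, 0.0477]
tool_rot: [0.706, 0.708, 0.0, 0.0]
wrist_force: [0.3, -0.1, -0.8]
grip_width: 0.265
gripper_force: 29.8
```

Emit:
carry_out --commands '[[[0, 0, 0.0015, 0, 0, 0], [0, 0, 0.001, 0, 0, 0], [0, 0, 0, 0, 0, 0]]]'

```text
t: 7.88
position: [0.4516, -0.1538, 0.0452]
tool_rot: [0.706, 0.708, 0.0, 0.0]
wrist_force: [0.3, 0.7, -0.6]
grip_width: 0.266
gripper_force: 29.8
```

Emit:
carry_out --commands '[[[0, 0, 0, 0, 0, 0], [0, 0, 0, 0, 0, 0], [0, 0, 0, 0, 0, 0], [0, 0, 0, 0, 0, 0]]]' --jaw 0.055

```text
t: 8.38
position: [0.4516, -0.1538, 0.0451]
tool_rot: [0.706, 0.708, 0.0, 0.0]
wrist_force: [0.2, -0.5, -0.7]
grip_width: 0.598
gripper_force: 0.0
```

Emit:
carry_out --commands '[[[0, 0, -0.02, 0, 0, 0], [0, 0, -0.04, 0, 0, 0], [0, 0, -0.05, 0, 0, 0], [0, 0, -0.05, 0, 0, 0], [0, 0, -0.02, 0, 0, 0]]]'

```text
t: 9.0
position: [0.4527, -0.1544, 0.2281]
tool_rot: [0.706, 0.708, 0.001, 0.003]
wrist_force: [0.2, -0.0, -0.2]
grip_width: 0.633
gripper_force: 0.0
```

Run:
```python
from h import *
t=manip.capture("top");s=manip.capture("scene");print(manip.state()["position"],manip.state()["tool_rot"])
print("rim",onz(t,163.8,199,.055),onz(s,124.2,259.9,.055),tri(t,(163.8,199),s,(124.2,259.9)),"foot",onz(t,168.4,201.8,0))
print("chest",onz(s,120,223,0),onz(t,183,155,0),"bottle",onz(s,18,290,0),onz(t,105,178,0),"funnel",onz(t,110,220,0))
for n,c,roi in(("S",s,(300,120,470,260)),):
    for k,(lo,hi) in dict(green=((45,60,20),(95,255,255)),red=((172,150,60),(8,255,255))).items():
        for a,ce,p in blobs(c,roi,lo,hi): print(n,k,a,ce,*fit(c,p,.006 if k=="green" else .014))
a=cv2.resize(t["image"][165:275,290:450],(582,400),interpolation=cv2.INTER_CUBIC)
b=cv2.resize(s["image"][150:290,80:160],(218,400),interpolation=cv2.INTER_CUBIC)
cv2.imwrite("pics/c4.png",cv2.cvtColor(np.hstack([a,b]),cv2.COLOR_RGB2BGR))
```

```text
[ 0.4529 -0.1545  0.2275] [0.706  0.7082 0.0007 0.003 ]
rim [0.5792 0.3432] [0.5884 0.3436] (array([0.5788, 0.3428, 0.0625]), np.float64(0.004507829818840443)) foot [0.5825 0.3473]
chest [0.767  0.3017] [0.7234 0.3106] bottle [0.6938 0.542 ] [0.6548 0.5361] funnel [0.5303 0.5126]
S green 155 [308.8839 187.5097] [ 0.5981 -0.1484] 138.77185182955344 ((599.2269897460938, -147.84866333007812), (39.76079177856445, 48.16624450683594), 50.06230163574219)
S red 107 [307.215  237.0935] [ 0.4505 -0.0227] 95.89124204745315 ((450.2997131347656, -22.735666275024414), (53.498756408691406, 16.851703643798828), 88.20689392089844)
S red 11 [304.9091 141.8182] [ 0.7707 -0.2733] 178.7190099226757 ((769.7916870117188, -272.8352966308594), (12.061920166015625, 11.278067588806152), 53.580780029296875)
```

View pics/c4.png

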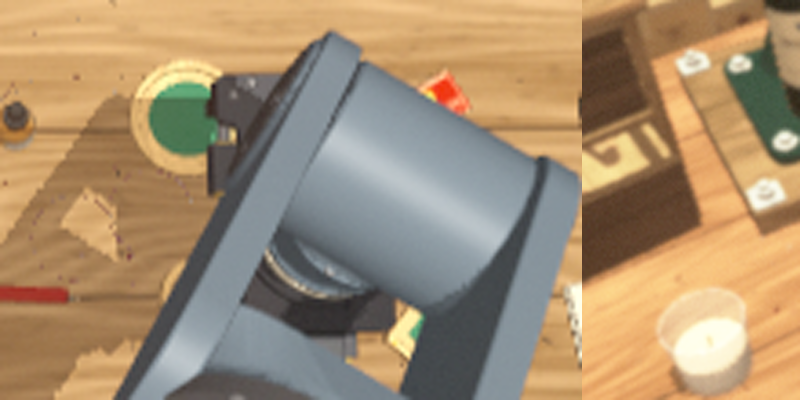

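The dish, bottle and arm are as expected in the top crop; the candle rim is centred at about scene px (124.4,260.5), so the candle stands at about (0.581, 0.344).

Emit:
carry_out --commands '[[[0.03, 0.008, 0, 0, 0, 0], [0.055, 0.014, 0, 0, 0, 0], [0.055, 0.014, 0, 0, 0, 0], [0.055, 0.014, 0, 0, 0, 0], [0.055, 0.014, 0, 0, 0, 0], [0.055, 0.014, 0, 0, 0, 0], [0.055, 0.014, 0, 0, 0, 0], [0.055, 0.014, 0, 0, 0, 0]]]' --jaw 0.087

```text
t: 10.1
position: [0.5556, 0.2632, 0.2229]
tool_rot: [0.706, 0.708, -0.001, -0.001]
wrist_force: [0.2, -0.4, 0.4]
grip_width: 1.002
gripper_force: 0.0
```

Emit:
carry_out --commands '[[[0.05, 0.014, 0, 0, 0, 0], [0.033, 0.008, 0.02, 0, 0, 0], [0, 0, 0.03, 0, 0, 0], [0, 0, 0.03, 0, 0, 0], [0, 0, 0.03, 0, 0, 0], [0, 0, 0.02, 0, 0, 0], [0, 0, 0.01, 0, 0, 0], [0, 0, 0, 0, 0, 0]]]'

```text
t: 11.1
position: [0.5778, 0.3445, 0.0843]
tool_rot: [0.706, 0.708, -0.001, -0.0]
wrist_force: [0.4, -0.1, -0.1]
grip_width: 1.004
gripper_force: 0.0
```

Run:
```python
from h import *
t=manip.capture("top");s=manip.capture("scene");x=manip.state();print({k:x[k] for k in("t","position","tool_rot","qpos","grip_width")})
for n,c,roi in(("T",t,(320,170,460,280)),("S",s,(290,120,470,260))):
    for k,(lo,hi) in dict(green=((45,60,20),(95,255,255)),red=((172,150,60),(8,255,255)),brown=((0,60,20),(20,255,100))).items():
        for a,ce,p in blobs(c,roi,lo,hi,15): print(n,k,a,ce,*fit(c,p,.006 if k=="green" else .014))
a=cv2.resize(t["image"][165:275,320:440],(436,400),interpolation=cv2.INTER_CUBIC)
b=cv2.resize(s["image"][190:300,70:170],(364,400),interpolation=cv2.INTER_CUBIC)
cv2.imwrite("pics/c5.png",cv2.cvtColor(np.hstack([a,b]),cv2.COLOR_RGB2BGR))
```

```text
{'t': 11.2, 'position': array([0.5788, 0.3449, 0.0859]), 'tool_rot': array([0.7061, 0.7081, 0.0009, 0.0004]), 'qpos': array([0.3719, 0.7517, 1.4076, 0.0001, 0.9804, 0.3689]), 'grip_width': 0.9989405305749143}
T green 328 [341.0213 197.2226] [ 0.5916 -0.1514] 102.4880326681318 ((590.9030151367188, -151.33798217773438), (57.874107360839844, 55.90283203125), 89.62983703613281)
T green 95 [411.0947 247.7789] [ 0.445 -0.344] 139.07742011721842 ((445.3119201660156, -344.20867919921875), (9.855167388916016, 72.19017028808594), 49.043663024902344)
T red 128 [408.0156 194.3984] [ 0.5969 -0.342 ] 124.50024503498246 ((597.3269653320312, -343.0821838378906), (29.68966293334961, 54.82306671142578), 30.42881965637207)
T brown 28 [451.     191.8571] [ 0.6036 -0.4655] 164.38085567952436 ((604.6258544921875, -466.2732849121094), (11.79576301574707, 49.22126007080078), 73.80866241455078)
S brown 140 [460.9    217.2214] [ 0.2837 -0.3624] 75.14298518271266 ((286.5074462890625, -360.07952880859375), (56.229591369628906, 28.686279296875), 53.57893371582031)
```

View pics/c5.png

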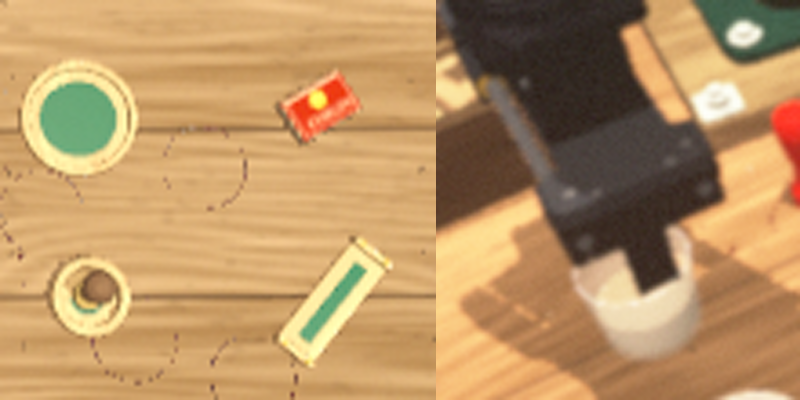

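The stamp stands inside the cup (top crop (93,290), cup centred at (90,296)). The gripper is over the candle, with the near finger in front of the rim. Descending.

Emit:
carry_out --commands '[[[0, 0.002, 0.015, 0, 0, 0], [0, 0, 0.015, 0, 0, 0], [0, 0, 0.005, 0, 0, 0], [0, 0, 0, 0, 0, 0]]]'

```text
t: 11.7
position: [0.5795, 0.3444, 0.0491]
tool_rot: [0.706, 0.708, -0.001, -0.0]
wrist_force: [0.8, -0.0, 0.1]
grip_width: 0.998
gripper_force: 0.0
```

Emit:
carry_out --commands '[[[0, 0, 0.015, 0, 0, 0], [0, 0, 0.015, 0, 0, 0], [0, 0, 0.004, 0, 0, 0], [0, 0, 0, 0, 0, 0]]]'

```text
t: 12.2
position: [0.5797, 0.3445, 0.0153]
tool_rot: [0.706, 0.708, -0.001, -0.0]
wrist_force: [1.0, -1.0, 0.3]
grip_width: 1.0
gripper_force: 0.0
```

Emit:
carry_out --commands '[[[0, 0, 0, 0, 0, 0], [0, 0, 0, 0, 0, 0], [0, 0, 0, 0, 0, 0], [0, 0, 0, 0, 0, 0]]]' --jaw 0.04

```text
t: 12.7
position: [0.5808, 0.3448, 0.0166]
tool_rot: [0.706, 0.708, 0.001, 0.0]
wrist_force: [1.3, 0.4, 0.8]
grip_width: 0.679
gripper_force: 29.7
```

Emit:
carry_out --commands '[[[0, 0, -0.02, 0, 0, 0], [0, 0, -0.04, 0, 0, 0], [0, 0, -0.045, 0, 0, 0], [0, 0, -0.04, 0, 0, 0], [-0.025, 0, -0.015, 0, 0, 0], [-0.05, 0.001, 0, 0, 0, 0], [-0.055, 0.001, 0, 0, 0, 0], [-0.055, 0.001, 0, 0, 0, 0]]]'

```text
t: 13.7
position: [0.5821, 0.1567, 0.1756]
tool_rot: [0.706, 0.708, -0.001, -0.0]
wrist_force: [1.0, 0.8, -1.4]
grip_width: 0.677
gripper_force: 29.7
```

Emit:
carry_out --commands '[[[-0.055, 0.001, 0, 0, 0, 0], [-0.055, 0.002, 0, 0, 0, 0], [-0.055, 0.001, 0, 0, 0, 0], [-0.055, 0.002, 0, 0, 0, 0], [-0.045, 0.001, 0, 0, 0, 0], [-0.03, 0.001, 0, 0, 0, 0], [-0.016, 0, 0, 0, 0, 0], [0, 0, 0, 0, 0, 0]]]'

```text
t: 14.7
position: [0.5916, -0.1522, 0.1757]
tool_rot: [0.707, 0.707, -0.0, -0.001]
wrist_force: [-0.2, 0.3, -1.1]
grip_width: 0.676
gripper_force: 29.7
```

Emit:
carry_out --commands '[[[0, 0, 0.03, 0, 0, 0], [0, 0, 0.04, 0, 0, 0], [0, 0, 0.035, 0, 0, 0], [0, 0, 0.02, 0, 0, 0], [0, 0, 0, 0, 0, 0]]]'

```text
t: 15.32
position: [0.5908, -0.149, 0.0493]
tool_rot: [0.705, 0.709, -0.001, -0.003]
wrist_force: [0.5, -0.1, -0.3]
grip_width: 0.675
gripper_force: 29.7
```

Emit:
carry_out --commands '[[[0, 0, 0.012, 0, 0, 0], [0, 0, 0.01, 0, 0, 0], [0, 0, 0.003, 0, 0, 0], [0, 0, 0, 0, 0, 0], [0, 0, 0, 0, 0, 0]]]'

```text
t: 15.95
position: [0.5928, -0.1515, 0.0264]
tool_rot: [0.706, 0.708, 0.0, 0.0]
wrist_force: [0.3, 0.9, -1.2]
grip_width: 0.672
gripper_force: 29.7
```

Emit:
carry_out --commands '[[[0, 0, 0.0015, 0, 0, 0], [0, 0, 0, 0, 0, 0]]]'

```text
t: 16.2
position: [0.5926, -0.1513, 0.0246]
tool_rot: [0.706, 0.708, 0.0, 0.0]
wrist_force: [-1.0, -0.1, -1.9]
grip_width: 0.679
gripper_force: 29.7
```

Emit:
carry_out --commands '[[[0, 0, 0.0015, 0, 0, 0], [0, 0, 0, 0, 0, 0]]]'

```text
t: 16.45
position: [0.5925, -0.1513, 0.0229]
tool_rot: [0.706, 0.708, -0.0, -0.0]
wrist_force: [0.2, 0.6, -1.6]
grip_width: 0.677
gripper_force: 29.7
```

Emit:
carry_out --commands '[[[0, 0, 0, 0, 0, 0], [0, 0, 0, 0, 0, 0], [0, 0, 0, 0, 0, 0], [0, 0, 0, 0, 0, 0]]]' --jaw 0.085

```text
t: 16.95
position: [0.5926, -0.1513, 0.0231]
tool_rot: [0.706, 0.708, 0.0, 0.0]
wrist_force: [-0.5, -0.2, 0.2]
grip_width: 0.962
gripper_force: 0.0
```

Emit:
carry_out --commands '[[[0, 0, -0.02, 0, 0, 0], [0, 0, -0.03, 0, 0, 0], [0, 0, -0.04, 0, 0, 0], [0, 0, -0.05, 0, 0, 0], [0, 0, -0.02, 0, 0, 0], [0, 0, 0, 0, 0, 0]]]'

```text
t: 17.7
position: [0.594, -0.1519, 0.1865]
tool_rot: [0.706, 0.708, 0.001, 0.003]
wrist_force: [0.2, -0.7, -0.9]
grip_width: 0.977
gripper_force: 0.0
```

Run:
```python
from h import *
t=manip.capture("top");s=manip.capture("scene");x=manip.state();print({k:x[k] for k in("t","position","tool_rot","qpos","grip_width")})
for n,c,roi in(("T",t,(200,170,460,280)),("S",s,(190,120,470,300))):
    for k,(lo,hi) in dict(green=((45,60,20),(95,255,255)),red=((172,150,60),(8,255,255))).items():
        for a,ce,p in blobs(c,roi,lo,hi,15): print(n,k,a,ce,*fit(c,p,.006 if k=="green" else .012))
a=cv2.resize(t["image"][165:275,320:440],(436,400),interpolation=cv2.INTER_CUBIC)
b=cv2.resize(s["image"][150:260,270:370],(364,400),interpolation=cv2.INTER_CUBIC)
cv2.imwrite("pics/c6.png",cv2.cvtColor(np.hstack([a,b]),cv2.COLOR_RGB2BGR))
```

```text
{'t': 17.8, 'position': array([ 0.5921, -0.1511,  0.1832]), 'tool_rot': array([ 0.706 ,  0.7082, -0.0001, -0.0001]), 'qpos': array([-0.4325,  0.5544,  1.5081, -0.    ,  1.0794, -0.4356]), 'grip_width': 0.9723929796461273}
T green 73 [412.9726 245.5479] [ 0.4512 -0.3497] 140.4091484703551 ((450.1572570800781, -347.8686218261719), (10.679268836975098, 60.07365798950195), 49.04351043701172)
T red 110 [206.8818 185.0273] [0.6287 0.2349] 41.460857876373865 ((628.8379516601562, 234.54556274414062), (42.27031707763672, 24.38367462158203), 44.94771194458008)
T red 16 [414.4375 195.375 ] [ 0.5944 -0.3609] 120.39758493176316 ((594.5906372070312, -360.7763977050781), (5.099844932556152, 25.215621948242188), 26.059871673583984)
S green 244 [237.8156 274.4426] [0.4568 0.1599] 38.965841632410786 ((457.0513916015625, 159.92086791992188), (48.858943939208984, 28.3106632232666), 39.21158981323242)
S red 195 [241.7436 171.2308] [ 0.7587 -0.0407] 151.00862910632713 ((758.5089111328125, -40.37834548950195), (28.664541244506836, 91.46328735351562), 60.93086624145508)
S red 115 [298.313  241.5304] [0.4529 0.0012] 92.97447082799818 ((452.1078186035156, -0.4182014465332031), (50.56901931762695, 17.791908264160156), 88.20696258544922)
```

View pics/c6.png

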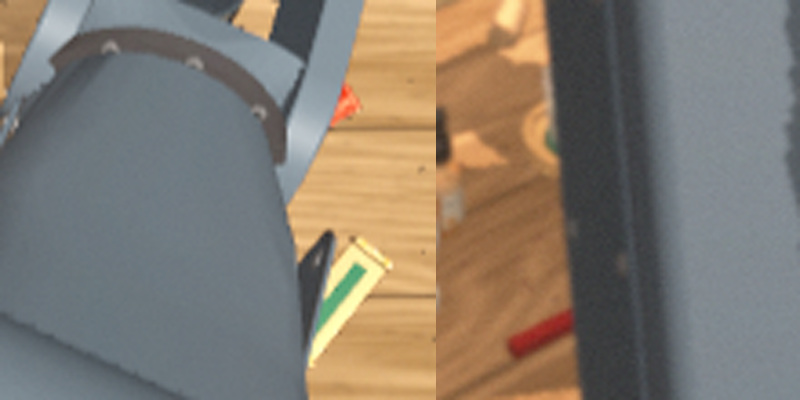

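Candle released in the dish with no abnormal force; the arm still hides it in this crop, and the wax tray shows at (350,300). Next, the wax at (0.4535, -0.016), long axis 87.3°.

Emit:
carry_out --commands '[[[0.017, -0.0172, 0, 0, 0, 0], [0.034, -0.0346, 0, 0, 0, 0], [0.034, -0.0346, 0, 0, 0, 0.025], [0.034, -0.0346, 0, 0, 0, 0.025], [0.0165, -0.0172, 0.01, 0, 0, 0], [0, 0, 0.03, 0, 0, 0], [0, 0, 0.04, 0, 0, 0], [0, 0, 0.035, 0, 0, 0]]]' --jaw 0.04

```text
t: 18.8
position: [0.4545, -0.0142, 0.066]
tool_rot: [0.723, 0.69, -0.001, -0.001]
wrist_force: [0.0, 0.7, -1.4]
grip_width: 0.462
gripper_force: 0.0
```

Emit:
carry_out --commands '[[[0, 0, 0.02, 0, 0, 0], [0, 0, 0, 0, 0, 0], [0, 0, 0, 0, 0, 0]]]'

```text
t: 19.18
position: [0.4554, -0.0145, 0.048]
tool_rot: [0.724, 0.69, -0.0, -0.0]
wrist_force: [0.6, 0.0, -0.1]
grip_width: 0.458
gripper_force: 0.0
```

Run:
```python
from h import *
t=manip.capture("top");s=manip.capture("scene");x=manip.state();print({k:x[k] for k in("t","position","tool_rot","qpos","grip_width")})
for n,c,roi in(("T",t,(250,170,460,280)),("S",s,(250,120,470,300))):
    for k,(lo,hi) in dict(green=((45,60,20),(95,255,255)),red=((172,150,60),(8,255,255))).items():
        for a,ce,p in blobs(c,roi,lo,hi,15): print(n,k,a,ce,*fit(c,p,.006 if k=="green" else .012))
a=cv2.resize(t["image"][165:275,270:390],(436,400),interpolation=cv2.INTER_CUBIC)
b=cv2.resize(s["image"][170:280,260:360],(364,400),interpolation=cv2.INTER_CUBIC)
cv2.imwrite("pics/c7.png",cv2.cvtColor(np.hstack([a,b]),cv2.COLOR_RGB2BGR))
```

```text
{'t': 19.275, 'position': array([ 0.4561, -0.0146,  0.0487]), 'tool_rot': array([0.7235, 0.6903, 0.0003, 0.0005]), 'qpos': array([-0.2778,  0.6269,  1.9905,  0.    ,  0.5229, -0.2309]), 'grip_width': 0.4593751399744855}
T green 95 [411.0947 247.7789] [ 0.445 -0.344] 139.07742011721842 ((445.3119201660156, -344.20867919921875), (9.855167388916016, 72.19017028808594), 49.043663024902344)
T green 39 [339.0256 203.7949] [ 0.5724 -0.145 ] 69.82705394212914 ((575.2017822265625, -144.19862365722656), (55.238494873046875, 21.039793014526367), 67.78436279296875)
T red 128 [408.0312 194.3828] [ 0.5974 -0.3427] 123.72025330356585 ((597.9107666015625, -343.62646484375), (29.871456146240234, 51.95191955566406), 31.29792022705078)
S red 51 [293.6863 243.7843] [0.4535 0.014 ] 116.05606040738999 ((453.158447265625, 12.837371826171875), (24.005104064941406, 16.521059036254883), 88.20684051513672)
```

View pics/c7.png

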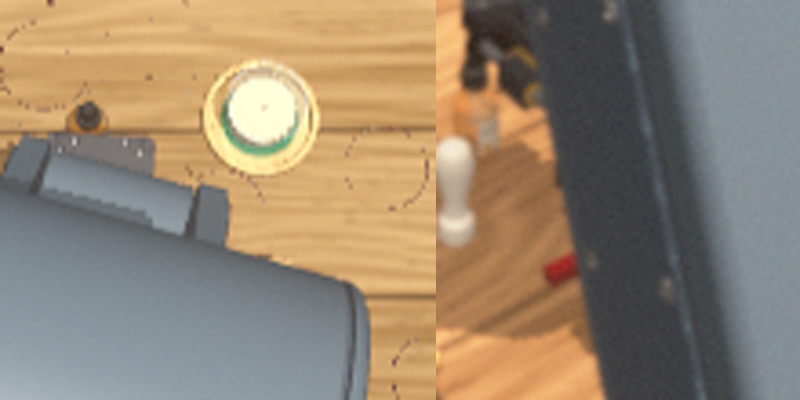

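The candle is centred in its dish (top crop (262,110), dish (262,118)). The gripper body at crop (115,150) sits near the bottle at (88,118), so I shift 7 mm toward the robot before going down.

Emit:
carry_out --commands '[[[0, -0.007, 0, 0, 0, 0], [0, 0, 0.015, 0, 0, 0], [0, 0, 0.01, 0, 0, 0], [0, 0, 0, 0, 0, 0]]]'

```text
t: 19.77
position: [0.4481, -0.0141, 0.0227]
tool_rot: [0.724, 0.69, -0.0, -0.001]
wrist_force: [0.0, 0.0, -1.5]
grip_width: 0.456
gripper_force: 0.0
```

Emit:
carry_out --commands '[[[0, 0, 0.008, 0, 0, 0], [0, 0, 0.008, 0, 0, 0], [0, 0, 0.002, 0, 0, 0], [0, 0, 0, 0, 0, 0]]]'

```text
t: 20.27
position: [0.4485, -0.0142, 0.0048]
tool_rot: [0.724, 0.69, -0.0, -0.0]
wrist_force: [0.4, 0.6, 0.3]
grip_width: 0.461
gripper_force: 0.0
```

Emit:
carry_out --commands '[[[0, 0, 0, 0, 0, 0], [0, 0, 0, 0, 0, 0], [0, 0, 0, 0, 0, 0], [0, 0, 0, 0, 0, 0], [0, 0, 0, 0, 0, 0]]]' --jaw 0.0

```text
t: 20.9
position: [0.4489, -0.0143, 0.0052]
tool_rot: [0.724, 0.69, 0.0, 0.0]
wrist_force: [0.1, -0.5, 1.9]
grip_width: 0.136
gripper_force: 30.0
```

Emit:
carry_out --commands '[[[0, 0, -0.02, 0, 0, 0], [0, 0, -0.04, 0, 0, 0], [0, 0, -0.05, 0, 0, 0], [0, 0, -0.04, 0, 0, 0], [0, 0, -0.01, 0, 0, 0]]]'

```text
t: 21.52
position: [0.4497, -0.0145, 0.1673]
tool_rot: [0.723, 0.69, 0.001, 0.002]
wrist_force: [-0.2, 0.1, -0.4]
grip_width: 0.133
gripper_force: 30.0
```

Emit:
carry_out --commands '[[[-0.02, 0.0015, 0, 0, 0, 0], [-0.045, 0.0015, 0, 0, 0, 0], [-0.05, 0.0015, 0, 0, 0, 0], [-0.05, 0.0015, 0, 0, 0, 0], [-0.05, 0.0015, 0, 0, 0, 0], [-0.05, 0.0015, 0, 0, 0, 0], [-0.04, 0.0015, 0, 0, 0, 0], [-0.0238, 0.0016, 0, 0, 0, 0]]]'

```text
t: 22.52
position: [0.4445, -0.3446, 0.1636]
tool_rot: [0.724, 0.69, 0.0, -0.001]
wrist_force: [0.4, 0.7, -0.4]
grip_width: 0.134
gripper_force: 30.0
```

Emit:
carry_out --commands '[[[0, 0, 0, 0, 0, -0.1505], [0, 0, 0.02, 0, 0, -0.1505], [0, 0, 0.03, 0, 0, -0.1505], [0, 0, 0.03, 0, 0, -0.1505], [0, 0, 0.02, 0, 0, -0.1505], [0, 0, 0.01, 0, 0, -0.1505], [0, 0, 0, 0, 0, 0], [0, 0, 0, 0, 0, 0]]]'

```text
t: 23.52
position: [0.4454, -0.3428, 0.055]
tool_rot: [0.351, 0.937, 0.0, -0.0]
wrist_force: [-0.3, -0.6, -0.3]
grip_width: 0.134
gripper_force: 30.0
```

Run:
```python
from h import *
t=manip.capture("top");s=manip.capture("scene");x=manip.state();print({k:x[k] for k in("t","position","tool_rot","qpos","grip_width")})
q=x["tool_rot"];print(2*np.degrees(np.arctan2(q[1],q[0])))
a=cv2.resize(t["image"][185:285,350:460],(440,400),interpolation=cv2.INTER_CUBIC)
b=cv2.resize(s["image"][120:210,300:400],(360,400),interpolation=cv2.INTER_CUBIC)
cv2.imwrite("pics/c8.png",cv2.cvtColor(np.hstack([a,b]),cv2.COLOR_RGB2BGR))
```

```text
{'t': 23.625, 'position': array([ 0.4456, -0.3432,  0.0555]), 'tool_rot': array([ 0.3503,  0.9366, -0.0002,  0.0003]), 'qpos': array([-0.8551,  0.6884,  1.7194,  0.0001,  0.7331, -1.7101]), 'grip_width': 0.1329726983064137}
138.98456386560457
```

View pics/c8.png

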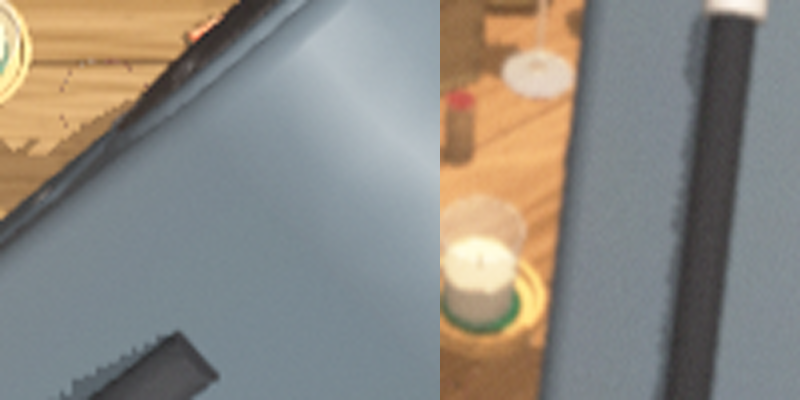

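The arm covers the tray in both views; only the candle in its dish is visible (scene crop (480,290)). Lowering by the numbers.

Emit:
carry_out --commands '[[[0, 0, 0.015, 0, 0, 0], [0, 0, 0.015, 0, 0, 0], [0, 0, 0.01, 0, 0, 0], [0, 0, 0.003, 0, 0, 0], [0, 0, 0, 0, 0, 0]]]'

```text
t: 24.25
position: [0.4452, -0.3432, 0.0118]
tool_rot: [0.35, 0.937, 0.0, -0.0]
wrist_force: [0.2, 0.4, -0.3]
grip_width: 0.133
gripper_force: 30.0
```

Emit:
carry_out --commands '[[[0, 0, 0.001, 0, 0, 0], [0, 0, 0, 0, 0, 0], [0, 0, 0, 0, 0, 0]]]'

```text
t: 24.62
position: [0.4455, -0.3434, 0.0112]
tool_rot: [0.35, 0.937, -0.0, 0.0]
wrist_force: [-0.0, -0.6, -0.2]
grip_width: 0.129
gripper_force: 30.0
```

Emit:
carry_out --commands '[[[0, 0, 0, 0, 0, 0], [0, 0, 0, 0, 0, 0], [0, 0, 0, 0, 0, 0], [0, 0, -0.02, 0, 0, 0], [0, 0, -0.05, 0, 0, 0], [0, 0, -0.06, 0, 0, 0], [0, 0, -0.04, 0, 0, 0], [0, 0, 0, 0, 0, 0]]]' --jaw 0.03

```text
t: 25.62
position: [0.447, -0.345, 0.1847]
tool_rot: [0.35, 0.937, -0.002, 0.004]
wrist_force: [-0.0, -0.4, -0.7]
grip_width: 0.345
gripper_force: 0.0
```

Emit:
carry_out --commands '[[[0.03, 0.0345, 0, 0, 0, 0], [0.03, 0.0345, 0, 0, 0, 0], [0.03, 0.0345, 0, 0, 0, 0], [0.03, 0.0345, 0, 0, 0, 0], [0.03, 0.0345, 0, 0, 0, 0], [0.03, 0.0345, 0, 0, 0, 0], [0.03, 0.0345, 0, 0, 0, 0], [0, 0, 0, 0, 0, 0]]]'

```text
t: 26.62
position: [0.4428, -0.0201, 0.1797]
tool_rot: [0.348, 0.938, 0.0, -0.002]
wrist_force: [-0.6, -0.3, 0.3]
grip_width: 0.343
gripper_force: 0.0
```

Run:
```python
from h import *
t=manip.capture("top");s=manip.capture("scene");x=manip.state();print({k:x[k] for k in("t","position","tool_rot","qpos","grip_width")})
for n,c,roi in(("T",t,(370,170,460,280)),("S",s,(320,120,470,260))):
    for k,(lo,hi,z) in dict(green=((45,60,20),(95,255,255),.006),red=((172,150,60),(8,255,255),.016),pale=((18,60,195),(32,150,255),.006)).items():
        for a,ce,p in blobs(c,roi,lo,hi,15)[:3]: print(n,k,a,ce,*fit(c,p,z))
a=cv2.resize(t["image"][180:280,375:445],(420,600),interpolation=cv2.INTER_CUBIC)
b=cv2.resize(s["image"][110:260,300:395],(380,600),interpolation=cv2.INTER_CUBIC)
cv2.imwrite("pics/c9.png",cv2.cvtColor(np.hstack([a,b]),cv2.COLOR_RGB2BGR))
```

```text
{'t': 26.725, 'position': array([ 0.4444, -0.0228,  0.1802]), 'tool_rot': array([ 0.3491,  0.9371, -0.0002, -0.0008]), 'qpos': array([-0.3032,  0.3567,  1.9138, -0.0005,  0.8728, -1.1605]), 'grip_width': 0.3446306620952511}
T red 130 [407.9923 194.4462] [ 0.5964 -0.3413] 124.72479246380598 ((596.8853149414062, -342.4173583984375), (29.633811950683594, 54.72002029418945), 30.428861618041992)
T red 105 [412.2    247.6381] [ 0.4446 -0.3438] 138.88300177966238 ((445.20849609375, -344.2831115722656), (10.604692459106445, 73.35322570800781), 49.02616882324219)
T pale 320 [411.2781 247.0625] [ 0.4471 -0.3447] 139.36967134888323 ((446.9526672363281, -345.79034423828125), (35.59394836425781, 107.91790008544922), 49.69670486450195)
T pale 95 [456.8737 193.1474] [ 0.6015 -0.4857] 175.74679926928744 ((601.1055297851562, -484.54022216796875), (14.394113540649414, 56.234806060791016), 85.23217010498047)
S pale 24 [464.9167 199.4583] [ 0.323  -0.4378] 79.9007260542703 ((322.9971923828125, -438.0674133300781), (32.2158203125, 8.330977439880371), 74.92208099365234)
```

View pics/c9.png

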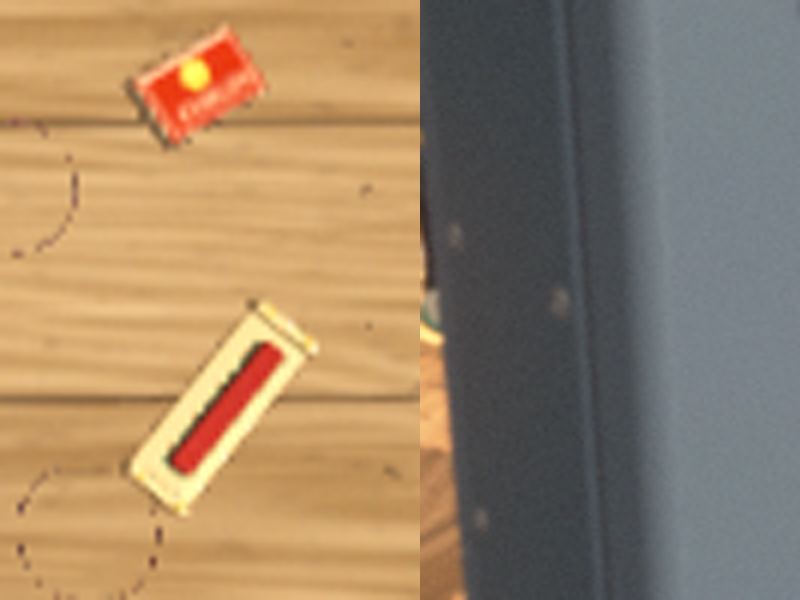

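The top view shows the wax bar lying flat, centred on its outline to within about 1 mm (bar (412.2,247.6) px). The matchbox is untouched at (408,194). Before reaching for it, I check where the wine glass behind it stands.

Run:
```python
from h import *
t=manip.capture("top");s=manip.capture("scene")
print(onz(t,410,139,0),onz(s,328,137,0),tri(t,(410,139),s,(328,137)),tri(t,(429,102),s,(331,85)))
print(onz(t,372,149,.0),onz(t,440,150,.03),onz(t,464,194,.03))
```

```text
[ 0.7684 -0.3628] [ 0.7671 -0.3637] (array([ 0.768 , -0.3634, -0.0002]), np.float64(0.0015661338785939165)) (array([ 0.7994, -0.3717,  0.1585]), np.float64(0.025061757694237612))
[ 0.7381 -0.2485] [ 0.7234 -0.4366] [ 0.5935 -0.4944]
```

Emit:
carry_out --commands '[[[-0.0407, -0.0177, 0, 0, 0, 0], [-0.0407, -0.0177, 0, 0, 0, 0], [-0.0407, -0.0177, 0, 0, 0, 0], [-0.0407, -0.0177, 0, 0, 0, 0], [-0.0407, -0.0177, 0, 0, 0, 0], [-0.0407, -0.0177, 0, 0, 0, 0], [-0.0407, -0.0177, 0, 0, 0, 0], [-0.0407, -0.0177, 0, 0, 0, 0]]]' --jaw 0.06

```text
t: 27.82
position: [0.5975, -0.3468, 0.1803]
tool_rot: [0.351, 0.936, 0.0, -0.0]
wrist_force: [-0.2, -0.9, -0.4]
grip_width: 0.69
gripper_force: 0.0
```

Emit:
carry_out --commands '[[[0, 0, 0, 0, 0, 0.165], [0, 0, 0.02, 0, 0, 0.16], [0, 0, 0.035, 0, 0, 0], [0, 0, 0.035, 0, 0, 0], [0, 0, 0.03, 0, 0, 0], [0, 0, 0.01, 0, 0, 0], [0, 0, 0, 0, 0, 0], [0, 0, 0, 0, 0, 0]]]'

```text
t: 28.82
position: [0.5988, -0.3447, 0.0524]
tool_rot: [0.497, 0.868, -0.0, 0.001]
wrist_force: [0.0, -0.7, 0.4]
grip_width: 0.687
gripper_force: 0.0
```

Run:
```python
from h import *
t=manip.capture("top");x=manip.state();print({k:x[k] for k in("t","position","tool_rot","qpos","grip_width")})
q=x["tool_rot"];th=2*np.arctan2(q[1],q[0]);d=np.array([.598,-.343])-x["position"][:2]
print(np.degrees(th),"tool shift",d@[np.cos(th),np.sin(th)],d@[np.sin(th),-np.cos(th)])
```

```text
{'t': 28.875, 'position': array([ 0.5989, -0.3445,  0.0527]), 'tool_rot': array([ 0.4969,  0.8678, -0.0002,  0.0015]), 'qpos': array([-0.6834,  0.8142,  1.3736,  0.    ,  0.9508, -1.2141]), 'grip_width': 0.6927254543513075}
120.40787776743923 tool shift 0.0017807540592565182 -1.800637944025449e-05
```

Emit:
carry_out --commands '[[[0.0018, 0, 0.015, 0, 0, 0], [0, 0, 0.015, 0, 0, 0], [0, 0, 0.012, 0, 0, 0], [0, 0, 0.006, 0, 0, 0], [0, 0, 0, 0, 0, 0]]]'

```text
t: 29.5
position: [0.5968, -0.3417, 0.0021]
tool_rot: [0.497, 0.868, 0.0, -0.001]
wrist_force: [0.7, 0.2, -0.5]
grip_width: 0.691
gripper_force: 0.0
```

Emit:
carry_out --commands '[[[0, 0, 0, 0, 0, 0], [0, 0, 0, 0, 0, 0], [0, 0, 0, 0, 0, 0], [0, 0, 0, 0, 0, 0], [0, 0, 0, 0, 0, 0]]]' --jaw 0.02

```text
t: 30.12
position: [0.5975, -0.3422, 0.0035]
tool_rot: [0.497, 0.868, -0.0, 0.0]
wrist_force: [0.4, 0.1, 2.2]
grip_width: 0.404
gripper_force: 30.0
```

Emit:
carry_out --commands '[[[0, 0, -0.025, 0, 0, 0], [0, 0, -0.05, 0, 0, 0], [0, 0, -0.055, 0, 0, 0], [0, 0, -0.035, 0, 0, 0], [0.025, 0.0066, -0.01, 0, 0, 0], [0.05, 0.0131, 0, 0, 0, 0], [0.05, 0.0131, 0, 0, 0, 0], [0.05, 0.0131, 0, 0, 0, 0]]]'

```text
t: 31.12
position: [0.5472, -0.1664, 0.178]
tool_rot: [0.497, 0.868, 0.0, -0.0]
wrist_force: [0.2, -0.7, 0.0]
grip_width: 0.411
gripper_force: 30.0
```

Emit:
carry_out --commands '[[[0.05, 0.0131, 0, 0, 0, 0], [0.05, 0.0131, 0, 0, 0, 0], [0.05, 0.0131, 0, 0, 0, 0], [0.05, 0.0131, 0, 0, 0, 0], [0.05, 0.0131, 0, 0, 0, 0], [0.05, 0.0131, 0, 0, 0, 0], [0.0301, 0.0081, 0, 0, 0, 0], [0, 0, 0, 0, 0, 0]]]'

```text
t: 32.12
position: [0.4545, 0.1623, 0.178]
tool_rot: [0.495, 0.869, -0.0, -0.0]
wrist_force: [0.2, -0.4, -1.1]
grip_width: 0.411
gripper_force: 30.0
```

Emit:
carry_out --commands '[[[0, 0, 0, 0, 0, 0.1774], [0, 0, 0.01, 0, 0, 0.1774], [0, 0, 0.02, 0, 0, 0.1774], [0, 0, 0.03, 0, 0, 0.1774], [0, 0, 0.03, 0, 0, 0.1774], [0, 0, 0.02, 0, 0, 0.1774], [0, 0, 0.01, 0, 0, 0.1774], [0, 0, 0, 0, 0, 0.1774]]]'

```text
t: 33.12
position: [0.4558, 0.1593, 0.057]
tool_rot: [0.943, 0.331, -0.001, -0.0]
wrist_force: [-0.8, 0.5, 0.7]
grip_width: 0.407
gripper_force: 30.0
```

Run:
```python
from h import *
t=manip.capture("top");s=manip.capture("scene");x=manip.state();print({k:x[k] for k in("t","position","tool_rot","qpos","grip_width")})
q=x["tool_rot"];th=2*np.arctan2(q[1],q[0]);d=np.array([.4563,.1606])-x["position"][:2]
print(np.degrees(th),"tool shift",d@[np.cos(th),np.sin(th)],d@[np.sin(th),-np.cos(th)])
a=cv2.resize(t["image"][210:280,195:275],(400,350),interpolation=cv2.INTER_CUBIC)
b=cv2.resize(s["image"][225:295,190:270],(400,350),interpolation=cv2.INTER_CUBIC)
cv2.imwrite("pics/c10.png",cv2.cvtColor(np.hstack([a,b]),cv2.COLOR_RGB2BGR))
```

```text
{'t': 33.225, 'position': array([0.4564, 0.1595, 0.0577]), 'tool_rot': array([ 0.9425,  0.3342, -0.0001,  0.0002]), 'qpos': array([ 0.1049,  0.6251,  1.9177, -0.0006,  0.599 ,  0.9946]), 'grip_width': 0.41091145417987607}
39.05296159657414 tool shift 0.0006285308659767571 -0.0008575828510610044
```

View pics/c10.png

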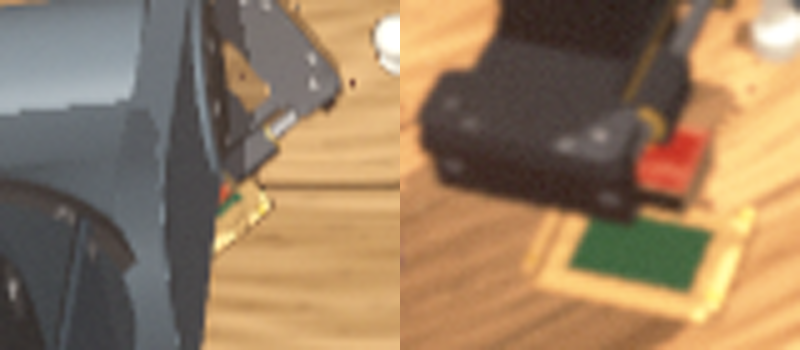

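The scene crop shows the matchbox held above the match tray, aligned, with the tray clear below it. Lowering.

Emit:
carry_out --commands '[[[0.0006, -0.0008, 0.015, 0, 0, 0], [0, 0, 0.015, 0, 0, 0], [0, 0, 0.012, 0, 0, 0], [0, 0, 0.004, 0, 0, 0], [0, 0, 0, 0, 0, 0]]]'

```text
t: 33.85
position: [0.4554, 0.1617, 0.0115]
tool_rot: [0.942, 0.335, -0.0, -0.0]
wrist_force: [0.0, 0.6, -1.0]
grip_width: 0.411
gripper_force: 30.0
```

Emit:
carry_out --commands '[[[0, 0, 0.001, 0, 0, 0], [0, 0, 0, 0, 0, 0], [0, 0, 0, 0, 0, 0]]]'

```text
t: 34.22
position: [0.4559, 0.1618, 0.0114]
tool_rot: [0.942, 0.335, 0.0, 0.0]
wrist_force: [0.6, -0.2, 0.0]
grip_width: 0.411
gripper_force: 30.0
```

Emit:
carry_out --commands '[[[-0.0004, 0.0012, 0.0012, 0, 0, 0], [0, 0, 0, 0, 0, 0], [0, 0, 0, 0, 0, 0]]]'

```text
t: 34.6
position: [0.4561, 0.1605, 0.0098]
tool_rot: [0.942, 0.335, -0.0, -0.0]
wrist_force: [0.2, 0.3, 0.0]
grip_width: 0.407
gripper_force: 30.0
```

Emit:
carry_out --commands '[[[0, 0, 0, 0, 0, 0], [0, 0, 0, 0, 0, 0], [0, 0, 0, 0, 0, 0], [0, 0, -0.02, 0, 0, 0], [0, 0, -0.05, 0, 0, 0], [0, 0, -0.06, 0, 0, 0], [0, 0, -0.06, 0, 0, 0], [0, 0, 0, 0, 0, 0]]]' --jaw 0.05

```text
t: 35.6
position: [0.4594, 0.161, 0.2044]
tool_rot: [0.942, 0.335, 0.006, 0.001]
wrist_force: [-0.2, 0.9, -0.7]
grip_width: 0.573
gripper_force: 0.0
```

Emit:
carry_out --commands '[[[-0.02, 0.035, 0, 0, 0, 0], [-0.02, 0.045, 0, 0, 0, 0], [-0.02, 0.045, 0, 0, 0, 0], [-0.02, 0.045, 0, 0, 0, 0], [-0.02, 0.03, 0, 0, 0, 0], [0, 0, 0, 0, 0, 0]]]'

```text
t: 36.35
position: [0.5044, -0.0599, 0.1984]
tool_rot: [0.943, 0.333, -0.001, -0.001]
wrist_force: [-0.7, 0.9, 0.0]
grip_width: 0.577
gripper_force: 0.0
```

Run:
```python
from h import *
t=manip.capture("top");s=manip.capture("scene");x=manip.state();print({k:x[k] for k in("t","position","qpos","grip_width")})
for n,c,roi in(("T",t,(205,215,265,275)),("S",s,(200,240,280,310))):
    for k,(lo,hi,z) in dict(red=((172,150,60),(8,255,255),.02),pale=((18,60,195),(32,150,255),.006),green=((45,60,20),(95,255,255),.006)).items():
        for a,ce,p in blobs(c,roi,lo,hi,10)[:3]: print(n,k,a,ce,*fit(c,p,z))
a=cv2.resize(t["image"][210:280,195:275],(400,350),interpolation=cv2.INTER_CUBIC)
b=cv2.resize(s["image"][240:310,195:275],(400,350),interpolation=cv2.INTER_CUBIC)
cv2.imwrite("pics/c11.png",cv2.cvtColor(np.hstack([a,b]),cv2.COLOR_RGB2BGR))
```

```text
{'t': 36.45, 'position': array([ 0.5035, -0.0573,  0.1986]), 'qpos': array([-0.3344,  0.4041,  1.7495,  0.0006,  0.9915,  0.5546]), 'grip_width': 0.5764061915119509}
T red 160 [230.9062 245.7438] [0.4526 0.1614] 39.77789426333706 ((452.6213073730469, 159.98841857910156), (51.4659423828125, 30.050457000732422), 39.2461051940918)
T pale 225 [232.5022 245.6444] [0.4542 0.1589] 31.00731059580076 ((456.2258605957031, 160.39840698242188), (86.07981872558594, 55.87003707885742), 39.316307067871094)
S red 259 [237.7683 271.3205] [0.4534 0.1609] 42.29400071046237 ((455.0733642578125, 159.9324188232422), (52.569522857666016, 33.34085464477539), 39.523887634277344)
S pale 551 [225.8838 256.0635] [0.5169 0.1528] 85.04680243097911 ((517.7564697265625, 147.52117919921875), (142.1736297607422, 47.62177276611328), 84.20663452148438)
S pale 77 [248.3247 258.6494] [0.4811 0.1178] 77.36885069791896 ((482.25311279296875, 119.96018981933594), (42.937225341796875, 15.222455978393555), 74.86726379394531)
S pale 66 [233.0909 283.0455] [0.4431 0.1799] 37.41789245103536 ((441.74871826171875, 179.19436645507812), (67.10868072509766, 8.287891387939453), 34.555931091308594)
```

View pics/c11.png

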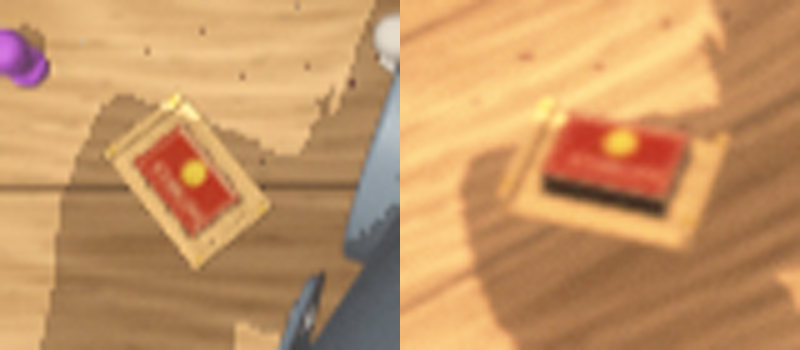

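The matchbox lies on its outline, about 1.5 mm off centre and aligned within 1°. One last look at the whole table before handing in.

Run:
```python
from h import *
t=manip.capture("top");s=manip.capture("scene")
a=cv2.resize(t["image"][165:275,150:450],(800,293),interpolation=cv2.INTER_CUBIC)
b=cv2.resize(s["image"][175:290,100:400],(800,307),interpolation=cv2.INTER_CUBIC)
cv2.imwrite("pics/c12.png",cv2.cvtColor(np.vstack([a,b]),cv2.COLOR_RGB2BGR))
```

```text
(no output)
```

View pics/c12.png

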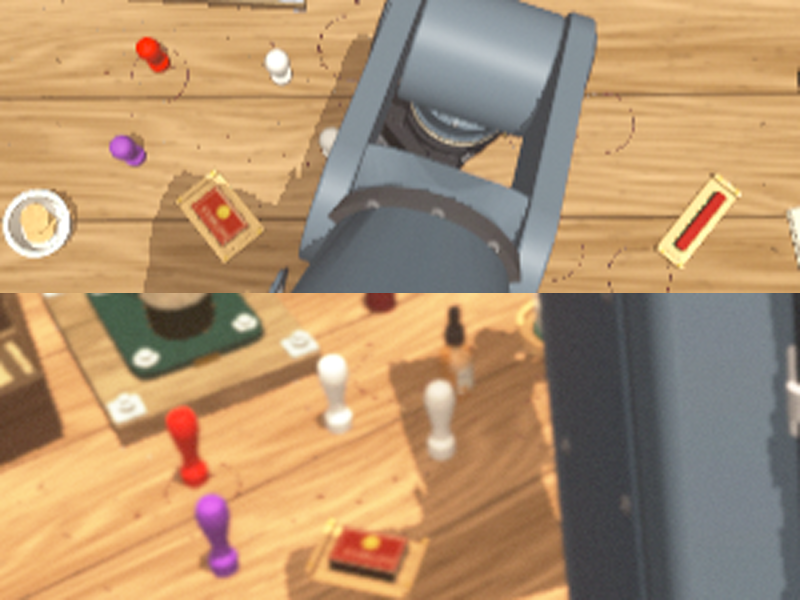

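The dropper bottle (scene crop (455,350)), the ramekin and the look-alikes stand where they were. The wax and matchbox sit on their outlines, and the stamp and candle were seen in their holders earlier. Handing in.

```bash
python3 -c "
from workcell import manip
print(manip.sign_off())"
```

```text
the job is handed in; nothing more can be done
None
```

The job is handed in: stamp in its cup, candle in its dish, wax about 1 mm and matchbox about 1.5 mm off centre on their outlines, and the dropper bottle, ramekin and look-alikes not moved, all in about 37 s; the arm hid the stamp and candle in the last picture, so those two rest on earlier views.

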